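Pour grinding balls onto the spring scale until its pan drops to the stop

ROBOT

A 6-joint arm with a two-finger parallel gripper is mounted at the origin on the work surface. World frame = base frame: x ahead of the robot, y to its left, z up, the work surface at z = 0. Lengths are in m, angles in rad, forces in N, time in s.
With the tool pointing down it reaches from about 0.4 to 0.825 m from the base axis. Payload 7 kg.
Tool frame: the origin (TCP) lies on the centre line of the jaws, within the pads' length; the fingertips stand 22 mm ahead of it and the grasp point (between the pads) lies 3 mm ahead of it; z points along the fingers, y is the line along which they close (so a half turn about z gives the same grasp; the last joint's range is limited). The gripper opens to 88 mm and grips with 3 to 60 N. Pads are 19 mm wide; open, the fingers measure 130 mm over their backs; the gripper's body (78 mm by 193 mm) begins 47 mm behind the grasp point.
Start: joints at [-0.858, 0.359, 0.012, 0, -1.224, -0.288], TCP at [0.278, -0.615, 0.249] pointing down, gripper open.
Joint ranges: [-3.07, 3.07], [-1.43, 2.12], [-1.02, 1.25], [-3.03, 1.67], [-3.05, -0], [-3.03, 3.03]. Speed limits (rad/s): [2.39, 2.39, 3.01, 3.14, 3.14, 3.14].

INTERFACE

Orientations are given as [roll, pitch, yaw] about the fixed x, y, z axes, in that order (R = Rz(yaw) Ry(pitch) Rx(roll)).
In Python, from station import monitor, viewer, order gives the robot as it stands. The module is installed in compiled form; this text tells all that it offers.
- The arm moves only by the tool servo_tool, never from a script. Its argument "targets" is a list of rows, each an object with "angular": the turn, a rotation vector about the tool's x, y, z in degrees, a list of three; "xyz": the shift along the tool's x, y, z in cm, a list of three; "claw": the finger opening in cm, from 0 to 8.76. A call has 1 to 20 rows; each row shifts and turns the commanded pose from where the row before left it, along the tool's axes as they then stand; what a row does not reach is not made up. A row lasts 1/10 s, in which the tool goes at most 50 mm and 8.59 degrees, less where a joint would pass 70% of its speed; a pose out of reach is approached as far as the arm can. A call is refused whole if a number of a shift passes 5 or a number of a turn 8.59, either way. A call with a gripper value outside its range is refused whole. The fingers move at their own pace and stop on an object; "force" is the grip in N (left out, the last holds). Time passes only in rows, so rows that do not move let the fingers close. It gives the time, the measured TCP pose, the force, the opening and the grip force at its end, in the units of the state.
- monitor.get_state(): the state, without advancing time (a new reading comes with each control period).
- viewer.grab_frame(name): name is "scene" or "top" or "wrist"; returns a dict with "color" (420x560x3 uint8, blue, green, red), "fovy" (degrees; the focal length in pixels is half the picture's height over the tangent of half this angle, whatever the lens; pixels are square), "cx", "cy" (the principal point, pixels), "k1" (the pictures are not rectified: a ray, as slopes to the right and down, at radius r is drawn at 1 + k1 r^2 times it, then the intrinsics apply), "R" (3x3) and "t" (3): a world point X has camera coordinates R X + t. Camera axes: x right, y down, z forward; pixel columns grow to the right and rows downward; lengths in m; the calibration is good to about 2 mm. A picture is of the moment at which its call begins. There is no depth.
- order.job_done(): hands the job in; it is judged then, once.
The state is a dict: "t": time; "q": joint angles; "qd": joint speeds; "joint_efforts": joint torques, N m; "eef_pos": TCP position; "ee_rot": TCP orientation; "force": force on the tool from outside, world axes, zero at the start; "moment": the same for the moment, N m; "width": finger opening in m; "gripper_force": force on a finger pad.
Only numpy, scipy, OpenCV 4.12 (cv2) and the standard library are available. Lean on these libraries where they do the work, as an engineer would, in place of code of your own. Each camera call takes 0.05 s, during which the arm holds its last target. There are 200 camera calls.

TASK

Pick up the scoop by its handle and pour steel grinding balls from it into the spring scale's pan until their weight brings the pan down onto its stop; you may pour them all. Then stand the scoop back upright on the rubber mat and let go, with every ball either in the pan or still in the scoop. Do not press on the pan, and leave the flask, the wash bottle and the cuvette box where they stand.

Things in the scene. Friction and masses are not known exactly. Their poses are not given: they have to be found in the camera images.
- scoop: Loose open aluminium scoop, about 160 g, on the mat, with nine steel balls in it. 108 mm long (x -48 to +60), 70 wide, walls 3 thick, 35 high. Floor 3 thick, flat from x = -48 to +20, then rising 25 degrees to the open lip: level, it keeps the balls; tipped lip-down by more than about 25 degrees they roll out over the lip. Origin: centre of the underside; x forward to the lip, z up.
- scoop_grip (a point): Grip point at (-25, 0, 75) mm in the scoop's frame, axes as the scoop's. The handle is a straight wooden bar along the scoop's x, 14 mm wide, 18 high (top 84 mm above the scoop's underside), from x = -60 to +6 mm, on a 12 x 14 mm post behind the rear wall (x = -60 to -48). 30 mm free between the bar and the wall tops.
- scoop_lip (a point): Middle of the scoop's pouring lip (70 mm wide outside, 64 mm inside), at (60, 0, 22) mm in the scoop's frame. Axes as the scoop's.
- mat: Grey rubber mat, 190 x 190 mm, 4 mm thick, fixed flat on the bench. Origin: centre of its underside.
- scale: Spring scale, fixed. Grey base plate 150 mm (x) by 230 mm (y -150 to +80), 12 thick. Origin on the bench under the pan's centre; z up. At y = -112 a 26 x 22 mm post ends in a head, top 240 mm above the bench, reaching to y = -75 and holding a clear spring tube. Only these stand above the pan's rim, all on its -y side; from the other sides and above the pan is open.
- pan_rim (a point): Centre of the mouth of the scale's steel pan: an open round dish, 130 mm outside diameter at the rim, 96 at the foot, 45 deep, wall 3 mm. The rim is 95 mm above the bench when the pan is up. A bracket on its -y side joins it to a slide hung on the spring. Under it a rubber stop. Axes as the scale's.
- pan (a joint): How far the pan has sunk, m: 0 = up, empty; 0.022 = down on the hard stop. The spring (about 37 N/m) is preloaded by about 0.5 N; a load of about 110 to 160 g brings it down onto the stop (about five to seven of the nine balls), differing from scale to scale. It settles within about half a second.
- flask: Bystander: small volumetric flask with a white stopper, loose, 72 mm diameter, 160 mm tall. Origin: centre of its underside.
- wash_bottle: Bystander: white wash bottle with a bent nozzle, loose, 66 mm diameter, 200 mm tall. Origin: centre of its underside.
- cuvette_box: Bystander: small black and clear cuvette box, loose, 85 x 65 mm, 42 mm high. Origin: centre of its underside.
- ball0_center (a point): Centre of a steel grinding ball, 18 mm diameter, about 24 g, one of nine alike, in the scoop at the start.
- ball1_center (a point): Centre of a steel grinding ball, 18 mm diameter, about 24 g, one of nine alike, in the scoop at the start.
- ball2_center (a point): Centre of a steel grinding ball, 18 mm diameter, about 24 g, one of nine alike, in the scoop at the start.
- ball3_center (a point): Centre of a steel grinding ball, 18 mm diameter, about 24 g, one of nine alike, in the scoop at the start.
- ball4_center (a point): Centre of a steel grinding ball, 18 mm diameter, about 24 g, one of nine alike, in the scoop at the start.
- ball5_center (a point): Centre of a steel grinding ball, 18 mm diameter, about 24 g, one of nine alike, in the scoop at the start.
- ball6_center (a point): Centre of a steel grinding ball, 18 mm diameter, about 24 g, one of nine alike, in the scoop at the start.
- ball7_center (a point): Centre of a steel grinding ball, 18 mm diameter, about 24 g, one of nine alike, in the scoop at the start.
- ball8_center (a point): Centre of a steel grinding ball, 18 mm diameter, about 24 g, one of nine alike, in the scoop at the start.
Not all that is in view belongs to the job. What is shaped like the scoop but purple or yellow is not meant.

How it is judged:
On the way, in this order (a step that is already met when the one before it is completed fails the run):
1. the scoop is lifted clear of the mat while the pan is still up (height (world z) of scoop above 0.03 m and value of joint pan below 0.005 m), for 0.1 s.
2. with the scoop still in the air, poured balls have brought the pan down onto its stop (height (world z) of scoop above 0.03 m and value of joint pan above 0.0205 m), for 0.3 s.
At the end, for the whole second after the job is handed in: The pan rests still on its stop (sunk at least 20.5 of 22 mm) under the balls; the scoop stands released and still on the mat, upright within 6 degrees, its middle over the mat; each of the nine balls lies in the pan or in the scoop (value of joint pan above 0.0205 m and velocity of joint pan between -0.01 and 0.01 m/s and angle between scoop's own z axis and vertical below 0.1 rad and x of scoop in the frame of mat between -0.095 and 0.095 m and y of scoop in the frame of mat between -0.095 and 0.095 m and z of scoop in the frame of mat between 0.001 and 0.008 m and linear speed of scoop below 0.02 m/s and ((horizontal distance between ball0_center and pan_rim below 0.062 m and z of ball0_center in the frame of pan_rim between -0.045 and 0.005 m) or (x of ball0_center in the frame of scoop between -0.047 and 0.06 m and y of ball0_center in the frame of scoop between -0.034 and 0.034 m and z of ball0_center in the frame of scoop between 0.004 and 0.045 m)) and ((horizontal distance between ball1_center and pan_rim below 0.062 m and z of ball1_center in the frame of pan_rim between -0.045 and 0.005 m) or (x of ball1_center in the frame of scoop between -0.047 and 0.06 m and y of ball1_center in the frame of scoop between -0.034 and 0.034 m and z of ball1_center in the frame of scoop between 0.004 and 0.045 m)) and ((horizontal distance between ball2_center and pan_rim below 0.062 m and z of ball2_center in the frame of pan_rim between -0.045 and 0.005 m) or (x of ball2_center in the frame of scoop between -0.047 and 0.06 m and y of ball2_center in the frame of scoop between -0.034 and 0.034 m and z of ball2_center in the frame of scoop between 0.004 and 0.045 m)) and ((horizontal distance between ball3_center and pan_rim below 0.062 m and z of ball3_center in the frame of pan_rim between -0.045 and 0.005 m) or (x of ball3_center in the frame of scoop between -0.047 and 0.06 m and y of ball3_center in the frame of scoop between -0.034 and 0.034 m and z of ball3_center in the frame of scoop between 0.004 and 0.045 m)) and ((horizontal distance between ball4_center and pan_rim below 0.062 m and z of ball4_center in the frame of pan_rim between -0.045 and 0.005 m) or (x of ball4_center in the frame of scoop between -0.047 and 0.06 m and y of ball4_center in the frame of scoop between -0.034 and 0.034 m and z of ball4_center in the frame of scoop between 0.004 and 0.045 m)) and ((horizontal distance between ball5_center and pan_rim below 0.062 m and z of ball5_center in the frame of pan_rim between -0.045 and 0.005 m) or (x of ball5_center in the frame of scoop between -0.047 and 0.06 m and y of ball5_center in the frame of scoop between -0.034 and 0.034 m and z of ball5_center in the frame of scoop between 0.004 and 0.045 m)) and ((horizontal distance between ball6_center and pan_rim below 0.062 m and z of ball6_center in the frame of pan_rim between -0.045 and 0.005 m) or (x of ball6_center in the frame of scoop between -0.047 and 0.06 m and y of ball6_center in the frame of scoop between -0.034 and 0.034 m and z of ball6_center in the frame of scoop between 0.004 and 0.045 m)) and ((horizontal distance between ball7_center and pan_rim below 0.062 m and z of ball7_center in the frame of pan_rim between -0.045 and 0.005 m) or (x of ball7_center in the frame of scoop between -0.047 and 0.06 m and y of ball7_center in the frame of scoop between -0.034 and 0.034 m and z of ball7_center in the frame of scoop between 0.004 and 0.045 m)) and ((horizontal distance between ball8_center and pan_rim below 0.062 m and z of ball8_center in the frame of pan_rim between -0.045 and 0.005 m) or (x of ball8_center in the frame of scoop between -0.047 and 0.06 m and y of ball8_center in the frame of scoop between -0.034 and 0.034 m and z of ball8_center in the frame of scoop between 0.004 and 0.045 m))); the robot touches nothing.
It fails at once if the scoop presses on the pan with more than 4 N (contact force between scoop and pan above 4 N).
It fails at once if the gripper or arm presses on the pan with more than 4 N (contact force between any of the fingers, the arm and pan above 4 N).
It fails at once if the flask is pushed more than 30 mm or tipped over (distance of flask from where it was at the start of the episode above 0.03 m or angle between flask's own z axis and vertical above 0.4 rad).
It fails at once if the wash bottle is pushed more than 30 mm or tipped over (distance of wash_bottle from where it was at the start of the episode above 0.03 m or angle between wash_bottle's own z axis and vertical above 0.4 rad).
It fails at once if the cuvette box is pushed more than 30 mm or tipped over (distance of cuvette_box from where it was at the start of the episode above 0.03 m or angle between cuvette_box's own z axis and vertical above 0.4 rad).
It also fails if it takes over 56 s, if anything falls off the work surface, if the arm or the gripper's body presses on something with over 40 N, if the wrist force passes 120 N, or if a joint passes its speed limit or range.

## Working session

There is one attempt and no reset: what is moved stays moved. The work goes in short steps, Python scripts to look and compute and a tool call to move; the robot and the scene stay as the last step left them, time stands still between calls to the robot, and variables do not carry over. Pictures are saved under pics/ and viewed, at most 10 in all, crops included, and the job is handed in when it is done.

Besides the shell and the picture viewer there is one more tool, called as a command line: name --argument value ..., lists and objects as JSON in quotes. servo_tool: Moves the arm, as the interface text tells. Its arguments: {"type":"object","properties":{"targets":{"type":"array"},"force":{"type":"number"}},"required":["targets"]}

```bash
mkdir -p pics
cat > h.py <<'E'
import numpy as np, cv2
from station import monitor, viewer, order
from scipy.spatial.transform import Rotation as Ro
def grab(n,save=None):
    f=viewer.grab_frame(n)
    if save: cv2.imwrite('pics/'+save,f['color'])
    return f
def ray(f,u,v):
    F=210/np.tan(np.radians(f['fovy'])/2)
    K=np.array([[F,0,f['cx']],[0,F,f['cy']],[0,0,1]])
    p=cv2.undistortPoints(np.array([[[u,v]]],float),K,np.array([f['k1'],0,0,0.]))[0,0]
    R=np.array(f['R']);t=np.array(f['t'])
    return -R.T@t, R.T@np.array([p[0],p[1],1])
def plane(f,u,v,z):
    o,d=ray(f,u,v); return o+d*(z-o[2])/d[2]
def proj(f,X):
    F=210/np.tan(np.radians(f['fovy'])/2)
    c=np.array(f['R'])@np.array(X)+np.array(f['t']); s=c[:2]/c[2]
    return s*(1+f['k1']*(s@s))*F+[f['cx'],f['cy']]
E
python3 - <<'E'
from h import *
a=grab('scene','s0.png');b=grab('top','t0.png')
for f in (a,b): print(f['fovy'],f['k1'],-np.array(f['R']).T@f['t'])
print(monitor.get_state())
E
```

```text
54.03475622331507 0.005942504053534376 [0.93549948 0.93112959 0.67447833]
56.43899680436649 -0.04544618765151828 [0.35075739 0.10983208 0.95275926]
{'t': 0.1, 'q': array([-8.57899189e-01,  3.59328355e-01,  1.11660970e-02, -2.68001960e-04,
       -1.22409343e+00, -2.88115575e-01]), 'qd': array([ 1.38417321e-03, -1.30756050e-03,  2.84754319e-03,  3.41171781e-04,
        7.26296029e-05, -1.45379066e-03]), 'joint_efforts': array([-3.07505288e-03, -5.84162629e+01,  2.93753797e+01,  7.01547593e+00,
        1.02200807e-02, -3.02482033e-05]), 'eef_pos': array([ 0.27800061, -0.61466691,  0.24772198]), 'ee_rot': array([ 3.14012185e+00, -1.73137659e-04, -2.71690221e+00]), 'force': array([-0.63691056,  0.12457423, -0.61888853]), 'moment': array([ 0.00905564, -0.01410065,  0.03897555]), 'gripper_force': 0.0, 'width': 0.08740250268950284}
```

View pics/t0.png

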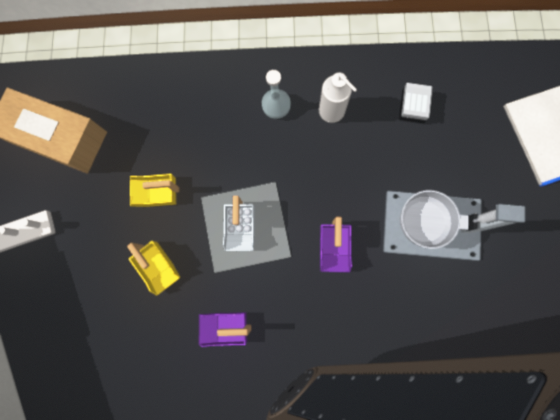

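View pics/s0.png

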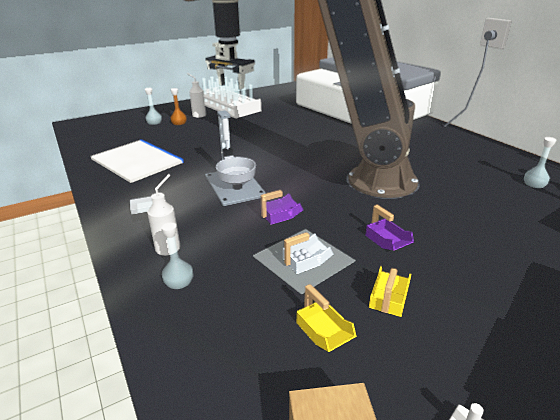

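The top view shows five scoop shapes: the aluminium one on the mat (238,225), yellow at (153,190) and (155,268), and purple at (336,247) and (222,330). I choose the aluminium one with balls. The pan is at (432,220). The bystanders are the flask (276,100), wash bottle (334,98) and cuvette box (417,102). Next, one close crop and a measurement.

Run:
```python
from h import *
f=grab('top'); im=f['color']
cv2.imwrite('pics/c1.png',np.hstack([cv2.resize(im[175:280,190:300],None,fx=3.6,fy=3.6,interpolation=cv2.INTER_CUBIC),cv2.resize(im[175:280,380:490],None,fx=3.6,fy=3.6,interpolation=cv2.INTER_CUBIC)]))
hsv=cv2.cvtColor(im,cv2.COLOR_BGR2HSV)
m=cv2.inRange(hsv,(5,90,120),(20,255,255)); m[:, :200]=0; m[:,290:]=0; m[:170]=0;m[300:]=0
c=max(cv2.findContours(m,0,2)[0],key=cv2.contourArea)
r=cv2.minAreaRect(c); print(r)
b=cv2.boxPoints(r); print([plane(f,*p,0.088)[:2].round(4) for p in b])
cen=plane(f,*r[0],0.088);print('handle ctr',cen)
# mat
for n,p in dict(mat=[(202,199),(276,183),(291,257),(216,271)],base=[(387,192),(481,199),(480,260),(384,252)]).items():
    print(n,[plane(f,*q,.004 if n=='mat' else .012)[:2].round(3) for q in p])
for n,p,z in [('scooprear',(238,205),.039),('lipL',(224,249),.026),('lipR',(253,250),.026),('panrim L',(401,219),.095),('panrimR',(461,219),.095),('panT',(431,191),.095),('panB',(431,248),.095),('flask',(274,77),.16),('washtop',(340,80),.2),('cuv',(417,90),.042),('purpleH',(338,230),.084),('head',(509,214),.24)]: print(n,plane(f,*p,z).round(3))
```

```text
((236.0, 209.5), (27.0, 6.0), 90.0)
[array([0.5276, 0.2417]), array([0.5271, 0.2281]), array([0.4656, 0.2286]), array([0.4659, 0.2421])]
handle ctr [0.49637756 0.23513626 0.088     ]
mat [array([0.54 , 0.332]), array([0.574, 0.147]), array([0.39 , 0.115]), array([0.361, 0.297])]
base [array([ 0.541, -0.124]), array([ 0.517, -0.352]), array([ 0.37 , -0.334]), array([ 0.396, -0.107])]
scooprear [0.515 0.237 0.039]
lipL [0.412 0.274 0.026]
lipR [0.408 0.204 0.026]
panrim L [ 0.463 -0.13   0.095]
panrimR [ 0.459 -0.262  0.095]
panT [ 0.524 -0.201  0.095]
panB [ 0.397 -0.191  0.095]
flask [0.775 0.14  0.16 ]
washtop [0.741 0.002 0.2  ]
cuv [ 0.79  -0.209  0.042]
purpleH [0.444 0.008 0.084]
head [ 0.447 -0.289  0.24 ]
```

View pics/c1.png

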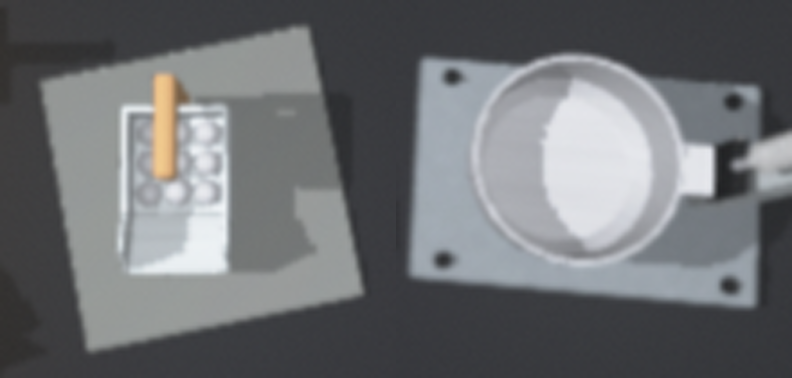

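The crop confirms the aluminium scoop with nine balls, lip toward the robot (down in the picture) and handle along world x. The handle centre is at (0.496, 0.235). The sizes agree: mat about 188 mm, pan about 130 mm, with the pan centre at (0.461, -0.196). The plan is to raise and turn, then cross above the handle.

servo_tool --targets '[{"angular":[0,0,8.1],"xyz":[0,0,-5],"claw":8.7},{"angular":[0,0,8.1],"xyz":[0,0,-5],"claw":8.7},{"angular":[0,0,8.1],"xyz":[0,0,-5],"claw":8.7},{"angular":[0,0,0],"xyz":[0,0,0],"claw":8.7},{"angular":[0,0,0],"xyz":[0,0,0],"claw":8.7}]' --force 40

```text
t: 0.65
eef_pos: [0.2784, -0.6151, 0.4]
ee_rot: [-3.14, 0.002, -3.141]
force: [0.2, -0.3, -0.7]
width: 0.087
gripper_force: 0.0
```

servo_tool --targets '[{"xyz":[-2.4,4.2,0],"angular":[0,0,0],"claw":8.7},{"xyz":[-2.4,4.2,0],"angular":[0,0,0],"claw":8.7},{"xyz":[-2.4,4.2,0],"angular":[0,0,0],"claw":8.7},{"xyz":[-2.4,4.2,0],"angular":[0,0,0],"claw":8.7},{"xyz":[-2.4,4.2,0],"angular":[0,0,0],"claw":8.7},{"xyz":[-2.4,4.2,0],"angular":[0,0,0],"claw":8.7},{"xyz":[-2.4,4.2,0],"angular":[0,0,0],"claw":8.7},{"xyz":[-2.4,4.2,0],"angular":[0,0,0],"claw":8.7},{"xyz":[-2.4,4.2,0],"angular":[0,0,0],"claw":8.7},{"xyz":[0,4.7,0],"angular":[0,0,0],"claw":8.7},{"xyz":[0,4.7,0],"angular":[0,0,0],"claw":8.7},{"xyz":[0,4.7,0],"angular":[0,0,0],"claw":8.7},{"xyz":[0,4.7,0],"angular":[0,0,0],"claw":8.7},{"xyz":[0,4.7,0],"angular":[0,0,0],"claw":8.7},{"xyz":[0,4.7,0],"angular":[0,0,0],"claw":8.7},{"xyz":[0,4.7,0],"angular":[0,0,0],"claw":8.7},{"xyz":[0,4.7,0],"angular":[0,0,0],"claw":8.7},{"xyz":[0,4.7,0],"angular":[0,0,0],"claw":8.7},{"xyz":[0,4.7,0],"angular":[0,0,0],"claw":8.7},{"xyz":[0,0,0],"angular":[0,0,0],"claw":8.7}]'

```text
t: 2.65
eef_pos: [0.4927, 0.2374, 0.3954]
ee_rot: [-3.139, -0.004, -3.136]
force: [-0.4, 0.5, -0.7]
width: 0.0871
gripper_force: 0.0
```

servo_tool --targets '[{"xyz":[0,0,5],"angular":[0,0,0],"claw":8.7},{"xyz":[0,0,5],"angular":[0,0,0],"claw":8.7},{"xyz":[0,0,5],"angular":[0,0,0],"claw":8.7},{"xyz":[0,0,5],"angular":[0,0,0],"claw":8.7},{"xyz":[0,0,0],"angular":[0,0,0],"claw":8.7},{"xyz":[0,0,0],"angular":[0,0,0],"claw":8.7}]'

```text
t: 3.25
eef_pos: [0.4936, 0.2325, 0.1987]
ee_rot: [-3.139, -0.001, -3.14]
force: [0.4, 0.3, 1.7]
width: 0.0873
gripper_force: 0.0
```

Run:
```python
from h import *
f=grab('wrist','w1.png'); im=f['color']
s=monitor.get_state(); print(s['eef_pos'],s['ee_rot'],s['q'])
hsv=cv2.cvtColor(im,cv2.COLOR_BGR2HSV)
m=cv2.inRange(hsv,(5,80,90),(22,255,255))
for c in cv2.findContours(m,0,2)[0]:
    if cv2.contourArea(c)>300:
        r=cv2.minAreaRect(c); print(r,[plane(f,*p,.088)[:2].round(4) for p in cv2.boxPoints(r)])
```

```text
[0.49459353 0.23344505 0.20040413] [ 3.14148102e+00  1.55027227e-03 -3.14026241e+00] [ 8.00020765e-01  1.85880538e-01 -3.42682671e-01  1.19683510e-03
 -1.04107191e+00 -2.37009092e+00]
((403.00274658203125, 348.51611328125), (16.526641845703125, 312.0815124511719), 89.69196319580078) [array([0.6164, 0.2033]), array([0.6142, 0.5017]), array([0.6334, 0.5069]), array([0.6356, 0.2028])]
((441.980224609375, 303.302001953125), (54.130027770996094, 26.76650047302246), 84.2894058227539) [array([0.5486, 0.3649]), array([0.5459, 0.3883]), array([0.6023, 0.4028]), array([0.6053, 0.378 ])]
((112.66155242919922, 302.7077331542969), (26.543432235717773, 55.319488525390625), 7.125016689300537) [array([0.6028, 0.0609]), array([0.5452, 0.0769]), array([0.5484, 0.1   ]), array([0.6064, 0.0854])]
((35.0, 154.0), (70.0, 82.0), 0.0) [array([0.4734, 0.0031]), array([0.409 , 0.0197]), array([0.4091, 0.0737]), array([0.4734, 0.0613])]
((536.0, 100.0), (80.0, 46.0), 90.0) [array([0.3721, 0.4039]), array([0.372 , 0.4376]), array([0.4288, 0.4524]), array([0.4289, 0.4163])]
```

View pics/w1.png

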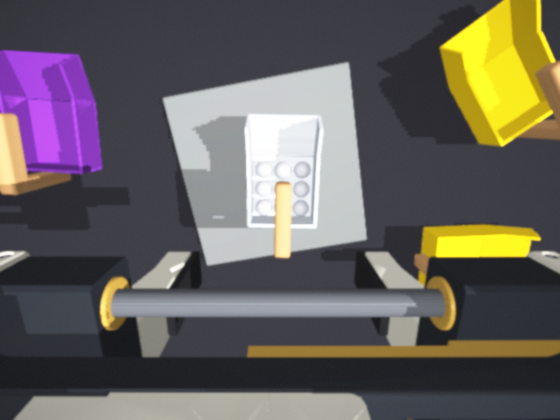

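The wrist view shows the handle from (283,182) to (284,257), with the scoop straight below and nine balls in it. The finger tips are at about (170,270) and (390,270). I'll check the handle position from these pixels.

Run:
```python
from h import *
f=grab('wrist')
for p in [(283,182),(284,257)]: print(plane(f,*p,.088).round(4))
for p in [(248,222),(318,226)]: print('rearwall',plane(f,*p,.039).round(4))
for p in [(249,116),(321,116)]: print('lip',plane(f,*p,.026+.013).round(4))
```

```text
[0.464  0.2381 0.088 ]
[0.5308 0.2394 0.088 ]
rearwall [0.5146 0.2037 0.039 ]
rearwall [0.5189 0.275  0.039 ]
lip [0.4119 0.2074 0.039 ]
lip [0.4119 0.2736 0.039 ]
```

servo_tool --targets '[{"xyz":[0,0.35,3],"angular":[0,0,0],"claw":8.7},{"xyz":[0,0,3],"angular":[0,0,0],"claw":8.7},{"xyz":[0,0,3],"angular":[0,0,0],"claw":8.7},{"xyz":[0,0,1.8],"angular":[0,0,0],"claw":8.7},{"xyz":[0,0,1],"angular":[0,0,0],"claw":8.7},{"xyz":[0,0,0],"angular":[0,0,0],"claw":8.7},{"xyz":[0,0,0],"angular":[0,0,0],"claw":8.7}]'

```text
t: 4.05
eef_pos: [0.4946, 0.2375, 0.0823]
ee_rot: [3.14, 0.002, -3.141]
force: [-0.1, 0.1, 0.6]
width: 0.0868
gripper_force: 0.0
```

servo_tool --targets '[{"xyz":[0,0,0],"angular":[0,0,0],"claw":3},{"xyz":[0,0,0],"angular":[0,0,0],"claw":3},{"xyz":[0,0,0],"angular":[0,0,0],"claw":2.2},{"xyz":[0,0,0],"angular":[0,0,0],"claw":1.8},{"xyz":[0,0,0],"angular":[0,0,0],"claw":1.4},{"xyz":[0,0,0],"angular":[0,0,0],"claw":0.5},{"xyz":[0,0,0],"angular":[0,0,0],"claw":0.5},{"xyz":[0,0,0],"angular":[0,0,0],"claw":0.5},{"xyz":[0,0,0],"angular":[0,0,0],"claw":0.5},{"xyz":[0,0,0],"angular":[0,0,0],"claw":0.5}]' --force 40

```text
t: 5.05
eef_pos: [0.4936, 0.2366, 0.0805]
ee_rot: [-3.141, -0.0, -3.141]
force: [0.4, -0.3, -1.7]
width: 0.0136
gripper_force: 39.9
```

servo_tool --targets '[{"xyz":[0,0,-0.5],"angular":[0,0,0],"claw":0.5},{"xyz":[0,0,-1],"angular":[0,0,0],"claw":0.5},{"xyz":[0,0,-1.5],"angular":[0,0,0],"claw":0.5},{"xyz":[0,0,-2],"angular":[0,0,0],"claw":0.5},{"xyz":[0,0,-2],"angular":[0,0,0],"claw":0.5},{"xyz":[0,0,-2],"angular":[0,0,0],"claw":0.5},{"xyz":[0,0,-2],"angular":[0,0,0],"claw":0.5},{"xyz":[0,0,-2],"angular":[0,0,0],"claw":0.5},{"xyz":[0,0,-2],"angular":[0,0,0],"claw":0.5},{"xyz":[0,0,-1.5],"angular":[0,0,0],"claw":0.5},{"xyz":[0,0,-1],"angular":[0,0,0],"claw":0.5},{"xyz":[0,0,-0.5],"angular":[0,0,0],"claw":0.5},{"xyz":[0,0,0],"angular":[0,0,0],"claw":0.5}]'

```text
t: 6.35
eef_pos: [0.4935, 0.2367, 0.261]
ee_rot: [3.141, 0.0, -3.141]
force: [-0.9, 0.1, -3.9]
width: 0.014
gripper_force: 39.9
```

Run:
```python
from h import *
f=grab('scene'); g=grab('wrist')
cv2.imwrite('pics/l1.png',np.hstack([f['color'][150:350,200:400],cv2.resize(g['color'][60:310,160:410],(200,200))]).repeat(2,0).repeat(2,1))
s=monitor.get_state(); print(s['eef_pos'],s['force'],s['moment'],s['q'])
```

```text
[0.49319462 0.23643904 0.25980798] [ 0.02627543  0.96487476 -4.25816363] [-0.01624275 -0.10096392  0.04123983] [ 8.05073461e-01  1.41482506e-01 -2.53686819e-01 -3.98801736e-04
 -1.17679708e+00 -2.37515513e+00]
```

View pics/l1.png

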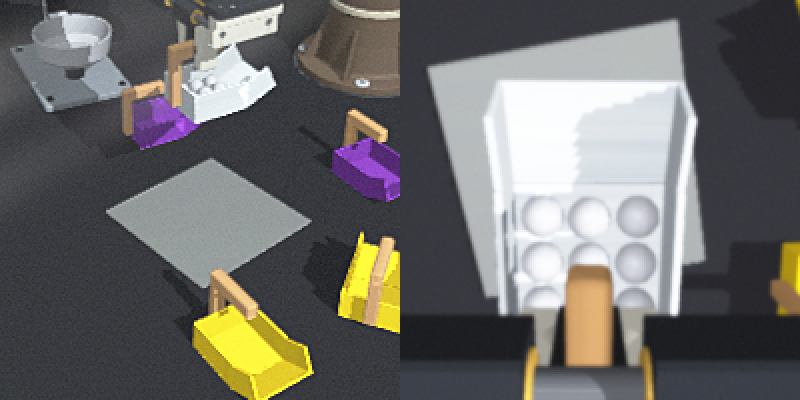

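Lifted level with all the balls inside; the mat and pan are unchanged. I carry it at height to the pan's +x+y side, then turn the lip toward the pan.

servo_tool --targets '[{"xyz":[-0.2,-0.5,0],"angular":[0,0,0],"claw":0.5},{"xyz":[-0.2,-1,0],"angular":[0,0,0],"claw":0.5},{"xyz":[-0.2,-1.5,0],"angular":[0,0,0],"claw":0.5},{"xyz":[-0.2,-2,0],"angular":[0,0,0],"claw":0.5},{"xyz":[-0.2,-2.5,0],"angular":[0,0,0],"claw":0.5},{"xyz":[-0.2,-2.5,0],"angular":[0,0,0],"claw":0.5},{"xyz":[-0.3,-2.5,0],"angular":[0,0,0],"claw":0.5},{"xyz":[-0.3,-2.5,0],"angular":[0,0,0],"claw":0.5},{"xyz":[-0.3,-2.5,0],"angular":[0,0,0],"claw":0.5},{"xyz":[-0.3,-2.5,0],"angular":[0,0,0],"claw":0.5},{"xyz":[-0.3,-2.5,0],"angular":[0,0,0],"claw":0.5},{"xyz":[-0.3,-2.5,0],"angular":[0,0,0],"claw":0.5},{"xyz":[-0.2,-2.5,0],"angular":[0,0,0],"claw":0.5},{"xyz":[-0.2,-2.5,0],"angular":[0,0,0],"claw":0.5},{"xyz":[-0.2,-2.1,0],"angular":[0,0,0],"claw":0.5},{"xyz":[-0.2,-1.5,0],"angular":[0,0,0],"claw":0.5},{"xyz":[-0.2,-1.3,0],"angular":[0,0,0],"claw":0.5},{"xyz":[-0.2,-0.7,0],"angular":[0,0,0],"claw":0.5},{"xyz":[0,0,0],"angular":[0,0,0],"claw":0.5}]'

```text
t: 8.35
eef_pos: [0.5358, -0.1203, 0.2604]
ee_rot: [-3.142, -0.0, 3.141]
force: [0.4, 0.5, -3.5]
width: 0.0137
gripper_force: 39.9
```

servo_tool --targets '[{"xyz":[0,0,0],"angular":[0,0,-1.5],"claw":0.5},{"xyz":[0,0,0],"angular":[0,0,-3],"claw":0.5},{"xyz":[0,0,0],"angular":[0,0,-4.5],"claw":0.5},{"xyz":[0,0,0],"angular":[0,0,-4.5],"claw":0.5},{"xyz":[0,0,0],"angular":[0,0,-4.5],"claw":0.5},{"xyz":[0,0,0],"angular":[0,0,-4.5],"claw":0.5},{"xyz":[0,0,0],"angular":[0,0,-4.5],"claw":0.5},{"xyz":[0,0,0],"angular":[0,0,-4.5],"claw":0.5},{"xyz":[0,0,0],"angular":[0,0,-4.5],"claw":0.5},{"xyz":[0,0,0],"angular":[0,0,-4.5],"claw":0.5},{"xyz":[0,0,0],"angular":[0,0,-3],"claw":0.5},{"xyz":[0,0,0],"angular":[0,0,-1.5],"claw":0.5},{"xyz":[0,0,0],"angular":[0,0,0],"claw":0.5},{"xyz":[0,0,0],"angular":[0,0,0],"claw":0.5}]'

```text
t: 9.75
eef_pos: [0.5358, -0.119, 0.2606]
ee_rot: [3.142, 0.0, -2.356]
force: [-1.3, -0.3, -4.3]
width: 0.0137
gripper_force: 39.9
```

Run:
```python
from h import *
f=grab('top'); g=grab('wrist')
cv2.imwrite('pics/p1.png',np.hstack([cv2.resize(f['color'][130:330,340:540],(400,400)),cv2.resize(g['color'],(533,400))])[:,:800])
s=monitor.get_state(); print(s['t'],s['eef_pos'],s['ee_rot'],s['q'])
R=Ro.from_euler('xyz',s['ee_rot']).as_matrix()
print('lip',s['eef_pos']+R@[.085,0,.0555], 'x',R[:,0])
```

```text
9.85 [ 0.53582396 -0.11918283  0.26057943] [-3.14158614e+00  2.81745108e-05 -2.35596287e+00] [ 1.38071536e-01  1.43569448e-01 -2.49540033e-01 -1.27718588e-05
 -1.17766044e+00 -9.23233186e-01]
lip [ 0.47573516 -0.17929998  0.20507704] x [-7.06942982e-01 -7.07270542e-01 -2.81745108e-05]
```

View pics/p1.png

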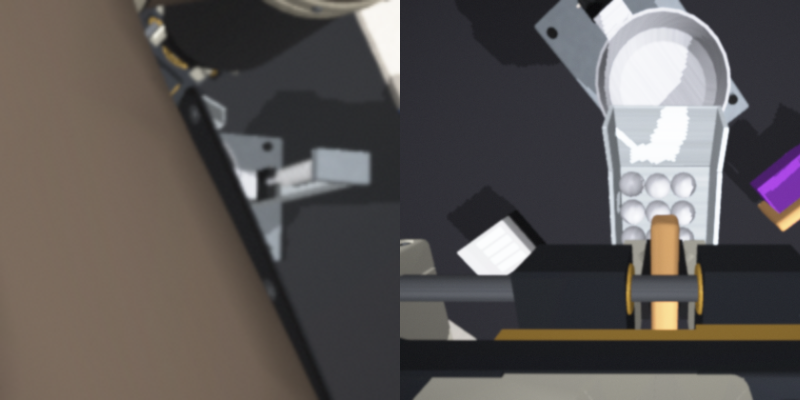

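The wrist view shows the lip (665,107) centred before the pan (663,72), balls settled in the rear. Next I tilt 15° about the lip, then descend 7.5 cm.

servo_tool --targets '[{"xyz":[0.2,0,-0.29],"angular":[0,-2,0],"claw":0.5},{"xyz":[0.31,0,-0.44],"angular":[0,-3,0],"claw":0.5},{"xyz":[0.31,0,-0.44],"angular":[0,-3,0],"claw":0.5},{"xyz":[0.31,0,-0.44],"angular":[0,-3,0],"claw":0.5},{"xyz":[0.2,0,-0.29],"angular":[0,-2,0],"claw":0.5},{"xyz":[0.2,0,-0.29],"angular":[0,-2,0],"claw":0.5},{"xyz":[0.2,0,0.72],"angular":[0,0,0],"claw":0.5},{"xyz":[0.39,0,1.45],"angular":[0,0,0],"claw":0.5},{"xyz":[0.39,0,1.45],"angular":[0,0,0],"claw":0.5},{"xyz":[0.39,0,1.45],"angular":[0,0,0],"claw":0.5},{"xyz":[0.39,0,1.45],"angular":[0,0,0],"claw":0.5},{"xyz":[0.2,0,0.72],"angular":[0,0,0],"claw":0.5},{"xyz":[0,0,0],"angular":[0,0,0],"claw":0.5},{"xyz":[0,0,0],"angular":[0,0,0],"claw":0.5}]'

```text
t: 11.25
eef_pos: [0.5236, -0.132, 0.2059]
ee_rot: [-3.141, 0.262, -2.355]
force: [0.2, -0.4, -4.2]
width: 0.0136
gripper_force: 39.9
```

```bash
cat > lip.py <<'E'
from h import *
import sys
f=grab('scene'); g=grab('wrist')
cv2.imwrite('pics/'+sys.argv[1],np.hstack([cv2.resize(f['color'][100:250,150:300],(400,400),interpolation=2),cv2.resize(g['color'][0:280,130:410],(400,400),interpolation=2)]))
s=monitor.get_state(); print(s['t'],s['eef_pos'],s['q'],s['force'],s['width'])
R=Ro.from_euler('xyz',s['ee_rot']).as_matrix()
print('lip',s['eef_pos']+R@[.085,0,.0555], 'tilt',np.degrees(np.arcsin(-R[2,0])))
E
python3 lip.py p2.png
```

```text
11.35 [ 0.52383001 -0.13192644  0.2064824 ] [-0.02272917  0.11218555 -0.34940282 -0.23401328 -0.93821752 -0.63911932] [-0.60534534 -0.46715694 -4.65879733] 0.013702765318406564
lip [ 0.47607092 -0.17988641  0.13082422] tilt 15.042069774078023
```

View pics/p2.png

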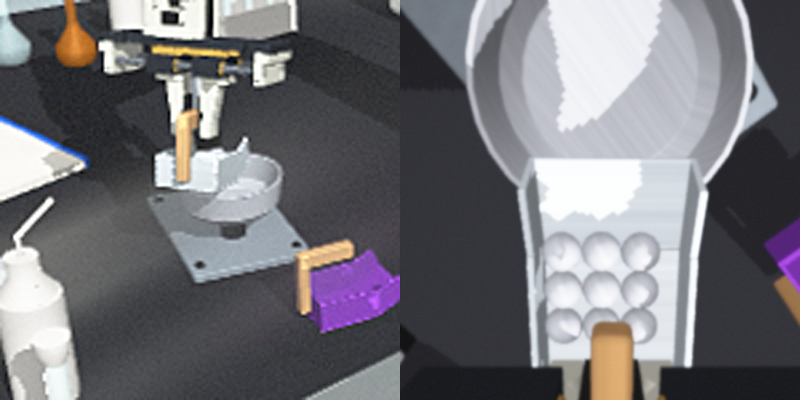

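The lip is over the pan, the balls have rolled to the foot of the ramp, and nothing has spilled. I tilt slowly.

servo_tool --targets '[{"xyz":[0.3,0,0],"angular":[0,-2,0],"claw":0.5},{"xyz":[0.3,0,0],"angular":[0,-2,0],"claw":0.5},{"xyz":[0.2,0,-0.29],"angular":[0,-2,0],"claw":0.5},{"xyz":[0.2,0,-0.29],"angular":[0,-2,0],"claw":0.5},{"xyz":[0.1,0,-0.14],"angular":[0,-1,0],"claw":0.5},{"xyz":[0.1,0,-0.14],"angular":[0,-1,0],"claw":0.5},{"xyz":[0.05,0,-0.07],"angular":[0,-0.5,0],"claw":0.5},{"xyz":[0.05,0,-0.07],"angular":[0,-0.5,0],"claw":0.5},{"xyz":[0.05,0,-0.07],"angular":[0,-0.5,0],"claw":0.5},{"xyz":[0.05,0,-0.07],"angular":[0,-0.5,0],"claw":0.5},{"xyz":[0.05,0,-0.07],"angular":[0,-0.5,0],"claw":0.5},{"xyz":[0.05,0,-0.07],"angular":[0,-0.5,0],"claw":0.5},{"xyz":[0.05,0,-0.07],"angular":[0,-0.5,0],"claw":0.5},{"xyz":[0.05,0,-0.07],"angular":[0,-0.5,0],"claw":0.5},{"xyz":[0,0,0],"angular":[0,0,0],"claw":0.5},{"xyz":[0,0,0],"angular":[0,0,0],"claw":0.5},{"xyz":[0,0,0],"angular":[0,0,0],"claw":0.5},{"xyz":[0,0,0],"angular":[0,0,0],"claw":0.5}]'

```text
t: 13.15
eef_pos: [0.5088, -0.1463, 0.213]
ee_rot: [-3.142, 0.506, -2.355]
force: [0.3, 0.2, -3.8]
width: 0.0135
gripper_force: 39.9
```

```bash
python3 lip.py p3.png
```

```text
13.25 [ 0.50888887 -0.1463314   0.21311386] [-0.24845795  0.09011242 -0.31759084 -0.53411715 -0.95910439 -0.26924879] [-0.18489707  0.64032046 -3.85153496] 0.013878286527367936
lip [ 0.47539139 -0.17990933  0.12336035] tilt 29.00398576343262
```

View pics/p3.png

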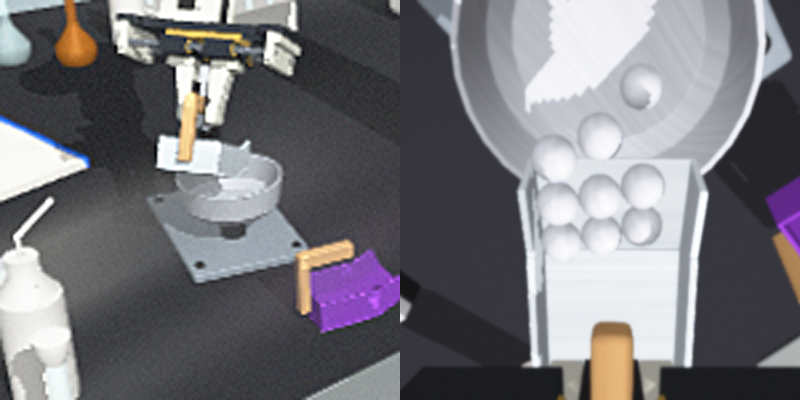

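Balls are rolling over the lip at 29°: one is in the pan (640,87), two are leaving and six are on the ramp. I hold, then tilt slowly further to pour them all.

servo_tool --targets '[{"xyz":[0,0,0],"angular":[0,0,0],"claw":0.5},{"xyz":[0,0,0],"angular":[0,0,0],"claw":0.5},{"xyz":[0,0,0],"angular":[0,0,0],"claw":0.5},{"xyz":[0,0,0],"angular":[0,0,0],"claw":0.5},{"xyz":[0,0,0],"angular":[0,0,0],"claw":0.5},{"xyz":[0,0,0],"angular":[0,0,0],"claw":0.5},{"xyz":[0.1,0,-0.14],"angular":[0,-1,0],"claw":0.5},{"xyz":[0.1,0,-0.14],"angular":[0,-1,0],"claw":0.5},{"xyz":[0.1,0,-0.14],"angular":[0,-1,0],"claw":0.5},{"xyz":[0.1,0,-0.14],"angular":[0,-1,0],"claw":0.5},{"xyz":[0.1,0,-0.14],"angular":[0,-1,0],"claw":0.5},{"xyz":[0.1,0,-0.14],"angular":[0,-1,0],"claw":0.5},{"xyz":[0,0,0],"angular":[0,0,0],"claw":0.5},{"xyz":[0,0,0],"angular":[0,0,0],"claw":0.5},{"xyz":[0,0,0],"angular":[0,0,0],"claw":0.5},{"xyz":[0,0,0],"angular":[0,0,0],"claw":0.5},{"xyz":[0,0,0],"angular":[0,0,0],"claw":0.5},{"xyz":[0,0,0],"angular":[0,0,0],"claw":0.5}]'

```text
t: 15.05
eef_pos: [0.5021, -0.1529, 0.2171]
ee_rot: [-3.142, 0.611, -2.355]
force: [0.9, -0.2, -0.8]
width: 0.0138
gripper_force: 39.9
```

```bash
python3 lip.py p4.png
```

```text
15.15 [ 0.50211087 -0.15295637  0.2170636 ] [-0.36386499  0.09776037 -0.29953077 -0.66719463 -1.00877501 -0.10234402] [ 0.92525065  0.45951671 -1.51978109] 0.013995700261460253
lip [ 0.47541392 -0.17970632  0.12284597] tilt 35.00105766909139
```

View pics/p4.png

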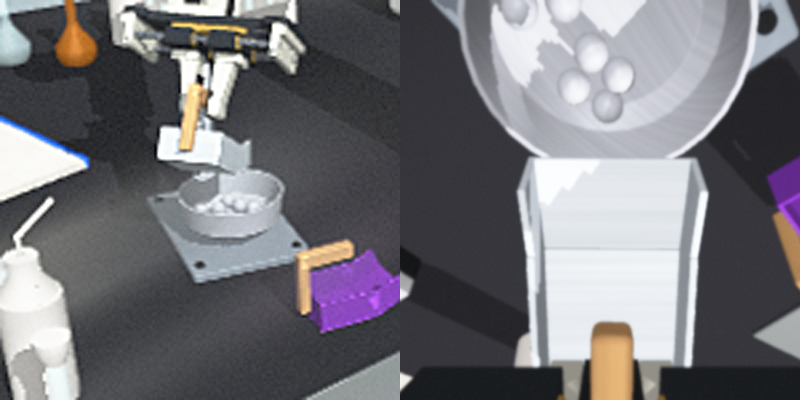

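The scoop is empty, the pan has dropped low with the balls in it, and none show on the bench. Now I lift, level and turn back.

servo_tool --targets '[{"xyz":[-0.7,0,-1],"angular":[0,0,0],"claw":0.5},{"xyz":[-1.38,0,-1.97],"angular":[0,0,0],"claw":0.5},{"xyz":[-1.38,0,-1.97],"angular":[0,0,0],"claw":0.5},{"xyz":[-1.38,0,-1.97],"angular":[0,0,0],"claw":0.5},{"xyz":[-1.38,0,-1.97],"angular":[0,0,0],"claw":0.5},{"xyz":[-0.7,0,-1],"angular":[0,0,0],"claw":0.5},{"xyz":[0,0,0],"angular":[0,7,0],"claw":0.5},{"xyz":[0,0,0],"angular":[0,7,0],"claw":0.5},{"xyz":[0,0,0],"angular":[0,7,0],"claw":0.5},{"xyz":[0,0,0],"angular":[0,7,0],"claw":0.5},{"xyz":[0,0,0],"angular":[0,7,0],"claw":0.5},{"xyz":[0,0,0],"angular":[0,0,7.5],"claw":0.5},{"xyz":[0,0,0],"angular":[0,0,7.5],"claw":0.5},{"xyz":[0,0,0],"angular":[0,0,7.5],"claw":0.5},{"xyz":[0,0,0],"angular":[0,0,7.5],"claw":0.5},{"xyz":[0,0,0],"angular":[0,0,7.5],"claw":0.5},{"xyz":[0,0,0],"angular":[0,0,7.5],"claw":0.5},{"xyz":[0,0,0],"angular":[0,0,0],"claw":0.5},{"xyz":[0,0,0],"angular":[0,0,0],"claw":0.5}]'

```text
t: 17.05
eef_pos: [0.502, -0.153, 0.3376]
ee_rot: [3.141, -0.0, -3.137]
force: [-0.2, 0.1, -2.7]
width: 0.0139
gripper_force: 39.9
```

servo_tool --targets '[{"xyz":[0.1,1,0],"angular":[0,0,0],"claw":0.5},{"xyz":[0.1,2,0],"angular":[0,0,0],"claw":0.5},{"xyz":[0.1,3,0],"angular":[0,0,0],"claw":0.5},{"xyz":[0.1,3,0],"angular":[0,0,0],"claw":0.5},{"xyz":[0.1,3,0],"angular":[0,0,0],"claw":0.5},{"xyz":[0.1,3,0],"angular":[0,0,0],"claw":0.5},{"xyz":[0.1,3,0],"angular":[0,0,0],"claw":0.5},{"xyz":[0.1,3,0],"angular":[0,0,0],"claw":0.5},{"xyz":[0,3,0],"angular":[0,0,0],"claw":0.5},{"xyz":[0,3,0],"angular":[0,0,0],"claw":0.5},{"xyz":[0,3,0],"angular":[0,0,0],"claw":0.5},{"xyz":[0,3,0],"angular":[0,0,0],"claw":0.5},{"xyz":[0,3,0],"angular":[0,0,0],"claw":0.5},{"xyz":[0,2,0],"angular":[0,0,0],"claw":0.5},{"xyz":[0,1,0],"angular":[0,0,0],"claw":0.5},{"xyz":[0,0,0],"angular":[0,0,0],"claw":0.5}]'

```text
t: 18.65
eef_pos: [0.4936, 0.2379, 0.3373]
ee_rot: [-3.141, -0.001, -3.139]
force: [0.2, -1.1, -1.8]
width: 0.0135
gripper_force: 39.9
```

servo_tool --targets '[{"xyz":[0,0,2],"angular":[0,0,0],"claw":0.5},{"xyz":[0,0,4],"angular":[0,0,0],"claw":0.5},{"xyz":[0,0,4],"angular":[0,0,0],"claw":0.5},{"xyz":[0,0,4],"angular":[0,0,0],"claw":0.5},{"xyz":[0,0,4],"angular":[0,0,0],"claw":0.5},{"xyz":[0,0,3],"angular":[0,0,0],"claw":0.5},{"xyz":[0,0,2],"angular":[0,0,0],"claw":0.5},{"xyz":[0,0,0],"angular":[0,0,0],"claw":0.5},{"xyz":[0,0,0],"angular":[0,0,0],"claw":0.5},{"xyz":[0,0,0],"angular":[0,0,0],"claw":0.5}]'

```text
t: 19.65
eef_pos: [0.4947, 0.2372, 0.1093]
ee_rot: [3.14, 0.002, -3.141]
force: [0.5, -0.5, -2.2]
width: 0.0138
gripper_force: 39.9
```

Run:
```python
from h import *
f=grab('top'); g=grab('scene'); h=grab('wrist')
a=cv2.resize(f['color'][170:270,370:490],(480,400),interpolation=2)
b=cv2.resize(g['color'][140:220,190:290],(320,256),interpolation=2)
c=cv2.resize(h['color'][60:310,160:460],(320,144))
cv2.imwrite('pics/q1.png',np.hstack([a,np.vstack([b,c])]))
for k in range(4):
    s=monitor.get_state(); print(s['eef_pos'],s['ee_rot'],s['force']); grab('wrist')
```

```text
[0.49438606 0.23727075 0.10902993] [ 3.13997960e+00  1.74501009e-03 -3.14082932e+00] [ 0.29622834 -0.00948021 -2.23887042]
[0.49421624 0.23722143 0.10877086] [ 3.14027562e+00  1.37155738e-03 -3.14079324e+00] [-0.1538055  -0.53673208 -1.7342171 ]
[0.49410706 0.23714492 0.10855243] [ 3.14053238e+00  1.08974064e-03 -3.14078964e+00] [-0.32145078  0.04553746 -2.55239642]
[0.49397297 0.23705644 0.10832333] [ 3.14082543e+00  7.55541353e-04 -3.14076171e+00] [-0.61047802  0.85901008 -1.83710445]
```

View pics/q1.png

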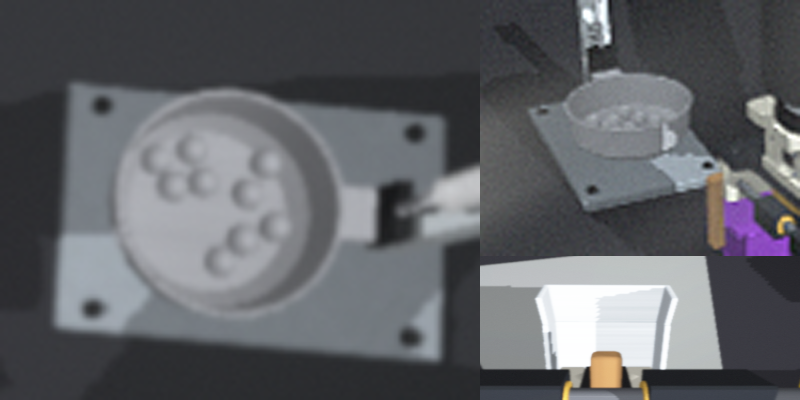

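All nine balls are in the pan (157,160 … 220,262 in the crop), it sits low, and the scoop is level above the mat. Now I set it down.

servo_tool --targets '[{"xyz":[0,0,1],"angular":[0,0,0],"claw":0.5},{"xyz":[0,0,0.8],"angular":[0,0,0],"claw":0.5},{"xyz":[0,0,0.4],"angular":[0,0,0],"claw":0.5},{"xyz":[0,0,0.2],"angular":[0,0,0],"claw":0.5},{"xyz":[0,0,0.1],"angular":[0,0,0],"claw":0.5},{"xyz":[0,0,0.1],"angular":[0,0,0],"claw":0.5},{"xyz":[0,0,0],"angular":[0,0,0],"claw":0.5},{"xyz":[0,0,0],"angular":[0,0,0],"claw":0.5},{"xyz":[0,0,0],"angular":[0,0,0],"claw":0.5}]'

```text
t: 20.9
eef_pos: [0.4939, 0.237, 0.0819]
ee_rot: [3.141, 0.0, -3.141]
force: [-0.3, 0.0, -1.9]
width: 0.0132
gripper_force: 39.9
```

Not yet bearing; a little lower.

servo_tool --targets '[{"xyz":[0,0,0.1],"angular":[0,0,0],"claw":0.5},{"xyz":[0,0,0],"angular":[0,0,0],"claw":0.5},{"xyz":[0,0,0.1],"angular":[0,0,0],"claw":0.5},{"xyz":[0,0,0],"angular":[0,0,0],"claw":0.5},{"xyz":[0,0,0],"angular":[0,0,0],"claw":0.5},{"xyz":[0,0,0],"angular":[0,0,0],"claw":0.5},{"xyz":[0,0,0],"angular":[0,0,0],"claw":0.5}]'

```text
t: 21.6
eef_pos: [0.494, 0.2369, 0.0805]
ee_rot: [3.141, 0.001, -3.141]
force: [-2.2, -0.4, 5.9]
width: 0.014
gripper_force: 39.9
```

servo_tool --targets '[{"xyz":[0,0,0],"angular":[0,0,0],"claw":2},{"xyz":[0,0,0],"angular":[0,0,0],"claw":3},{"xyz":[0,0,0],"angular":[0,0,0],"claw":5},{"xyz":[0,0,0],"angular":[0,0,0],"claw":8.6},{"xyz":[0,0,0],"angular":[0,0,0],"claw":8.6},{"xyz":[0,0,0],"angular":[0,0,0],"claw":8.6},{"xyz":[0,0,0],"angular":[0,0,0],"claw":8.6},{"xyz":[0,0,-2],"angular":[0,0,0],"claw":8.6},{"xyz":[0,0,-4],"angular":[0,0,0],"claw":8.6},{"xyz":[0,0,-4],"angular":[0,0,0],"claw":8.6},{"xyz":[0,0,-4],"angular":[0,0,0],"claw":8.6},{"xyz":[0,0,-4],"angular":[0,0,0],"claw":8.6},{"xyz":[0,0,0],"angular":[0,0,0],"claw":8.6},{"xyz":[0,0,0],"angular":[0,0,0],"claw":8.6},{"xyz":[0,0,0],"angular":[0,0,0],"claw":8.6}]'

```text
t: 23.1
eef_pos: [0.4933, 0.2365, 0.2587]
ee_rot: [-3.141, -0.001, -3.141]
force: [0.0, 0.3, -1.1]
width: 0.0862
gripper_force: 0.0
```

Run:
```python
from h import *
s=monitor.get_state(); print(s['t'],s['eef_pos'],s['width'],s['force'])
f=grab('wrist'); im=f['color']
hsv=cv2.cvtColor(im,cv2.COLOR_BGR2HSV)
m=cv2.inRange(hsv,(5,80,90),(22,255,255)); m[:, :200]=0; m[:,360:]=0; m[330:]=0
for c in cv2.findContours(m,0,2)[0]:
    if cv2.contourArea(c)>200:
        r=cv2.minAreaRect(c); print([plane(f,*p,.088)[:2].round(4) for p in cv2.boxPoints(r)])
# pan level: rim left/right/top/bottom in the top view, by bright contour
g=grab('scene'); a=cv2.imread('pics/s0.png')
for X in [(.461,-.196,.095),(.461,-.196,.073)]:print(proj(g,X))
for n,i in (('before',a),('after',g['color'])):
    print(n,cv2.cvtColor(i,cv2.COLOR_BGR2GRAY)[145:200,237].tolist())
```

```text
23.1 [0.49331239 0.23654749 0.25874278] 0.08619139641051085 [ 0.02792362  0.2570509  -1.0863566 ]
[235.83489909 164.90987561]
[236.2902209  170.99072871]
before [62, 68, 68, 72, 70, 70, 69, 70, 74, 73, 59, 112, 228, 223, 217, 217, 214, 208, 210, 206, 208, 216, 232, 230, 232, 232, 208, 210, 216, 227, 183, 188, 188, 191, 185, 184, 192, 197, 102, 84, 63, 65, 68, 63, 87, 177, 168, 163, 168, 168, 174, 169, 167, 170, 169]
after [51, 52, 57, 56, 57, 55, 63, 60, 57, 60, 62, 64, 65, 60, 67, 64, 63, 100, 205, 217, 209, 214, 207, 208, 202, 205, 208, 228, 227, 218, 185, 186, 139, 144, 181, 169, 126, 132, 134, 134, 127, 136, 136, 133, 100, 112, 124, 121, 123, 115, 120, 120, 123, 123, 123]
```

The pan rim shifted 6 px, against 6.1 expected for 22 mm, so it is on its stop. Last, the stance of the scoop.

Run:
```python
from h import *
f=grab('wrist'); hsv=cv2.cvtColor(f['color'],cv2.COLOR_BGR2HSV)
print(proj(f,(.5275,.237,.088)),proj(f,(.463,.237,.088)))
m=cv2.inRange(hsv,(5,50,60),(25,255,255)); m[:,:240]=0; m[:,330:]=0
for c in cv2.findContours(m,0,2)[0]:
    if cv2.contourArea(c)>60:
        x,y,w,h=cv2.boundingRect(c); print((x,y,w,h),[plane(f,x+w/2,q,.088).round(4) for q in (y,y+h)])
w=cv2.inRange(hsv,(0,0,215),(180,40,255)); w[:,:200]=0;w[:,360:]=0;w[250:]=0
c=max(cv2.findContours(w,0,2)[0],key=cv2.contourArea); x,y,W,H=cv2.boundingRect(c);print('scoop',(x,y,W,H),[plane(f,*p,.03).round(3) for p in [(x,y),(x+W,y),(x+W/2,y+H)]])
```

```text
[278.02925773 232.57835975] [278.06634159 171.75385666]
(244, 345, 86, 13) [array([0.67  , 0.2478, 0.088 ]), array([0.6888, 0.2479, 0.088 ])]
(272, 172, 14, 64) [array([0.4632, 0.2379, 0.088 ]), array([0.5314, 0.238 , 0.088 ])]
scoop (246, 115, 67, 99) [array([0.408, 0.201, 0.03 ]), array([0.408, 0.276, 0.03 ]), array([0.524, 0.239, 0.03 ])]
```

The handle top is where it was at the start (0.463–0.531, 0.238, at the 88 mm height), so the scoop stands upright on the mat.

```bash
python3 -c "
from h import *
print(order.job_done())"
```

```text
the job is handed in; nothing more can be done
None
```

The job is handed in, verdict not shown: all nine balls are in the pan, which rests on its stop, and the scoop stands released and upright on the mat.

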